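# Screw the lid onto the spice mill until snug

### The arm

A 7-joint arm with a two-finger parallel gripper is mounted at the origin on a cart in front of the work surface, level with it; the furniture and walls round the work are solid. World frame = base frame: x ahead of the robot, y to its left, z up, the work surface at z = 0. Lengths are in m, angles in rad, forces in N, time in s.
With the tool pointing down it reaches from about 0.4 to 0.875 m from the base axis. Payload 6.5 kg.
Tool frame: the origin (TCP) lies on the centre line of the jaws, within the pads' length; the fingertips stand 14 mm ahead of it and the grasp point (between the pads) lies 5 mm behind it; z points along the fingers, y is the line along which they close (so a half turn about z gives the same grasp; the last joint's range is limited). The gripper opens to 88 mm and grips with 3 to 60 N. Pads are 18 mm wide; open, the fingers measure 123 mm over their backs; the gripper's body (75 mm by 187 mm) begins 45 mm behind the grasp point.
Start: joints at [-0.066, 0.536, -0.004, 1.538, 0.003, 1.067, -0.071], TCP at [0.65, 0, 0.253] pointing down, gripper open.
Joint ranges: [-2.7, 2.7], [-0.37, 2.16], [-1.27, 1.26], [0.24, 2.4], [-1.31, 4.45], [0.19, 1.91], [-2.76, 2.76]. Speed limits (rad/s): [2.39, 2.39, 3.14, 3.14, 3.14, 3.14, 3.14].

### API

Orientations are given as a unit quaternion [w, x, y, z].
In Python, from bench import telemetry, vision, manip gives the robot as it stands.
- The arm moves only by the tool servo_tool, never from a script. Its argument "increments" is a list of rows, each a list of 7 numbers: the shift along the tool's x, y, z in mm, then the turn, a rotation vector about the tool's x, y, z in rad, then the finger opening in mm, from 0 to 88.1. A call has 1 to 5 rows; each row shifts and turns the commanded pose from where the row before left it, along the tool's axes as they then stand; what a row does not reach is not made up. A row lasts 1/10 s, in which the tool goes at most 50 mm and 8.59 degrees, less where a joint would pass 70% of its speed; a pose out of reach is approached as far as the arm can. A call is refused whole if a number of a shift passes 50 or a number of a turn 0.15, either way. A call with a gripper value outside its range is refused whole. The fingers move at their own pace and stop on an object; the grip force is fixed at half the most. Time passes only in rows, so rows that do not move let the fingers close. It gives the time, the measured TCP pose, the force, the opening and the grip force at its end, in the units of the state.
- telemetry.get_state(): the state, without advancing time (a new reading comes with each control period).
- vision.get_image(name): name is "scene" or "side" or "wrist"; returns (picture, depth): 480x640x3 uint8, red, green, blue; 480x640 float32, m along the optical axis (not along the pixel's ray), 0 where there is no reading.
- vision.camera_info(name): a dict with "vertical_fov" (degrees; the focal length in pixels is half the picture's height over the tangent of half this angle, whatever the lens; pixels are square), "cx", "cy" (the principal point, pixels), "D" ([k1, k2, p1, p2, k3] as OpenCV has them; the pictures are not rectified), "R" (3x3) and "t" (3): a world point X has camera coordinates R X + t. Camera axes: x right, y down, z forward; pixel columns grow to the right and rows downward; lengths in m; the calibration is good to about 2 mm. A picture is of the moment at which its call begins: read the wrist's pose just before it. camera_info takes no time and is no camera call; for the wrist camera it gives the pose at the moment of the call.
- manip.sign_off(): hands the job in; it is judged then, once.
Trained networks look in the newest picture that a camera, given by its name, has taken for a name from the list of things; names that differ only in an ending like _2 or _b are one class to them, and where a whole thing is asked for, a point or a joint stands for the part that bears it (a point fixed in the world has none). Each returns a list of dicts, best first, with "score" (0 to 1); they miss things now and then, are a little off and sometimes report something else, mostly with a low value. They report only what shows in the picture. A call takes as long as a camera call. They do not tell look-alikes from the thing itself.
- vision.recognise(camera, name): "uv" ([column, row] in pixels, amid what is visible of it).
- vision.silhouettes(camera, name): "pixels" (480x640 bool, what is visible of it) and "uv" ([column, row] in pixels, amid what is visible of it).
- vision.tip_of(camera, name): "uv" ([column, row] in pixels: a listed point, or the origin of a listed thing).
The state is a dict: "t": time; "joint_pos": joint angles; "dq": joint speeds; "joint_efforts": joint torques, N m; "tool_pos": TCP position; "ee_rot": TCP orientation; "wrist_force": force on the tool from outside, world axes, zero at the start; "ft_torque": the same for the moment, N m; "width": finger opening in m; "finger_force": force on a finger pad.
Only numpy, scipy, OpenCV 4.12 (cv2) and the standard library are available. Lean on these libraries where they do the work, as an engineer would, in place of code of your own. Each camera call takes 0.05 s, during which the arm holds its last target. There are 200 camera calls.

### The job

Close the bench spice mill: set its steel screw lid squarely on the ring in the mill's mouth and turn it as needed under light pressure until the key under the lid drops into the ring's slot. Then screw the lid down clockwise, letting go about half-way to take a fresh grip, until it reaches its stop and the resistance clearly rises to snug, but do not overtighten it. Leave the lid on and let go, and do not disturb the tubs and the shaker standing round about.

Things in the scene. Friction and masses are not known exactly. Their poses are not given: they have to be found in the camera images.
- lid: Loose round steel screw lid, 100 mm across, 55 mm high with its knob, 0.18 to 0.35 kg; starts right side up on the table. Origin: centre of the skirt's lower edge, z up. Skirt z 0 to 18 mm (inner radius 46 mm, open below), disc z 18 to 24 mm. Lid looks the same after half a turn.
- knob (a point): Centre of the top of the lid's black oblong knob, 55 mm above the lid's origin; axes as the lid. The knob stands 31 mm above the disc, 48 mm along the lid's x, 36 mm along its y, with upright sides: grip it across the 36 mm or across the 48 mm.
- key (a point): Centre of the tip of the straight key under the lid's disc, inside the skirt, 9 mm above the lid's origin (9 mm below the disc); axes as the lid. The key runs through the lid's centre along the lid's x, the long way of the knob: 64 mm long, 13 mm wide, narrowing to 9 mm at the tip.
- mill: Bench spice mill, fixed to the table: round steel body 140 mm across at its black foot, with a flat shoulder (radius 56 mm) 80 mm above the table. Origin: centre of its underside; z up. A round aluminium screw ring, 87 mm across, stands up from the middle of the shoulder; the lid's skirt goes over it with 2.5 mm to spare all round.
- slot (a point): Centre of the screw ring's top face, 103.5 mm above the table at thread 0. A slot 17 mm wide, 10.5 mm deep crosses the ring along this point's x (z up). The key rides on the ring (lid origin 9 mm below this point) until parallel to the slot, either way round, then drops in (18 mm below) and turns the ring. Pressing over 6 N before that may drag the ring round.
- mill_thread (a joint): How far the ring is screwed down, rad: grows clockwise seen from above, starts between 0 and 0.35, stop at 2.3. The ring sinks 5 mm evenly from 0 to 2.3, when the lid's skirt is 0.5 mm off the shoulder. Running torque 0.12 Nm; it stays where it is left.
- mill_gasket (a joint): Springy clockwise twist of the ring on its gasket, rad, 1.2 Nm per rad, added to the thread's turn: about 0.1 while the thread runs; at the thread's stop it rises with torque. 0.2 (0.24 Nm) and more is snug, 0.35 (0.42 Nm) a good aim, over 0.6 (0.72 Nm) overtightened. Springs back to 0 when the lid is let go; the thread stays.
- kraft_tub: Bystander: brown kraft-paper tub with clear lid, 116 mm across, 57 mm high; origin at the centre of its underside.
- ground_spice_tub: Bystander: closed reddish-brown round deli tub, 107 mm across, 75 mm high; origin at the centre of its underside.
- salt_shaker: Bystander: salt shaker of clear glass with grey top, 44 mm across, 90 mm high; origin at the centre of its underside.
Mind the look-alikes: they are no part of the job. What is shaped like the lid but blue is not meant.

How it is judged:
On the way, in this order (a step that is already met when the one before it is completed fails the run):
1. the lid sits level on the ring with its key dropped into the slot (horizontal distance between lid and slot below 0.005 m and z of lid in the frame of slot below -0.0155 m and angle between lid's own z axis and vertical below 0.08 rad and angle between the x axis of lid and the x axis of slot, either way round below 0.2 rad), for 0.1 s.
2. the lid, still keyed in, is screwed part of the way (thread between 0.6 and 2.1 rad) and let go of (all of step 1 and value of joint mill_thread between 0.6 and 2.1 rad and contact force between the fingers and lid below 0.2 N), for 0.1 s.
3. taken again, the lid is screwed to the stop and tightened to snug (thread above 2.2 rad, gasket twist above 0.2 rad) (all of step 1 and value of joint mill_thread above 2.2 rad and value of joint mill_gasket above 0.2 rad), for 0.1 s.
At the end, for the whole second after the job is handed in: The lid is on the mill, level (within 0.08 rad) and centred on the ring (within 5 mm), key in the slot (lid origin more than 15.5 mm below the slot point, x axes within 0.2 rad), thread screwed to its stop (above 2.2 rad), lid at rest and released (all of step 1 and value of joint mill_thread above 2.2 rad and contact force between the fingers and lid below 0.2 N and linear speed of lid below 0.01 m/s and angular speed of lid below 0.1 rad/s); the robot touches nothing.
It fails at once if the lid is overtightened (gasket twist over 0.6 rad) (value of joint mill_gasket above 0.6 rad).
It fails at once if the kraft tub is pushed more than 30 mm or tipped (distance of kraft_tub from where it was at the start of the episode above 0.03 m or angle between kraft_tub's own z axis and vertical above 0.4 rad).
It fails at once if the ground spice tub is pushed more than 30 mm or tipped (distance of ground_spice_tub from where it was at the start of the episode above 0.03 m or angle between ground_spice_tub's own z axis and vertical above 0.4 rad).
It fails at once if the salt shaker is pushed more than 30 mm or tipped (distance of salt_shaker from where it was at the start of the episode above 0.03 m or angle between salt_shaker's own z axis and vertical above 0.4 rad).
It also fails if it takes over 58 s, if anything falls off the work surface, if the arm or the gripper's body presses on something with over 40 N, if the wrist force passes 120 N, or if a joint passes its speed limit or range.

## Working session

There is one attempt and no reset: what is moved stays moved. The work goes in short steps, Python scripts to look and compute and a tool call to move; the robot and the scene stay as the last step left them, time stands still between calls to the robot, and variables do not carry over. Pictures are saved under pics/ and viewed, at most 10 in all, crops included, and the job is handed in when it is done.

Besides the shell and the picture viewer there is one more tool, called after "Request:" in YAML: its name, and indented under it one key for each argument. servo_tool: Moves the arm, as the interface text tells. Its arguments: {"type":"object","properties":{"increments":{"type":"array"}},"required":["increments"]}

```bash
mkdir -p pics
cat > h.py <<'E'
import numpy as np, cv2
from bench import telemetry, vision, manip
def K(c):
    i=vision.camera_info(c); f=240/np.tan(np.radians(i["vertical_fov"])/2)
    return i,np.array([[f,0,i["cx"]],[0,f,i["cy"]],[0,0,1.]])
def ray(c,uv):
    i,k=K(c); p=cv2.undistortPoints(np.array(uv,float).reshape(-1,1,2),k,np.array(i["D"],float))[:,0]
    R=np.array(i["R"]);t=np.array(i["t"])
    return -R.T@t, np.c_[p,np.ones(len(p))]@R
def at_z(c,uv,z):
    o,d=ray(c,uv); return o+d*((z-o[2])/d[:,2])[:,None]
def at_depth(c,uv,dep):
    o,d=ray(c,uv); return o+d*np.array(dep).reshape(-1,1)
def proj(c,X):
    i,k=K(c); r=cv2.Rodrigues(np.array(i["R"],float))[0]
    return cv2.projectPoints(np.array(X,float).reshape(-1,1,3),r,np.array(i["t"],float),k,np.array(i["D"],float))[0][:,0]
E
python3 - <<'E'
from h import *
for c in("scene","side"):
    im,d=vision.get_image(c); cv2.imwrite(f"pics/{c}0.png",im[...,::-1])
    for n in("lid","knob","slot","mill","kraft_tub","ground_spice_tub","salt_shaker"):
        for r in vision.tip_of(c,n)[:3]:
            uv=r["uv"]; u,v=np.int32(uv); z=d[min(max(v,0),479),min(max(u,0),639)]
            print(c,n,round(r["score"],2),np.round(uv),at_depth(c,[uv],[z])[0].round(3))
print(telemetry.get_state())
E
```

```text
scene lid 0.94 [310. 296.] [0.478 0.148 0.023]
scene knob 0.89 [175. 364.] [0.417 0.507 0.052]
scene knob 0.8 [312. 274.] [0.511 0.114 0.055]
scene slot 0.79 [384. 230.] [ 0.509 -0.148  0.098]
scene slot 0.41 [311. 292.] [0.49  0.137 0.024]
scene mill 0.79 [380. 264.] [ 0.459 -0.078  0.037]
scene kraft_tub 0.98 [233. 328.] [0.463 0.364 0.039]
scene salt_shaker 0.72 [212. 294.] [0.649 0.306 0.017]
scene salt_shaker 0.19 [441. 245.] [ 0.46  -0.369  0.006]
side lid 0.93 [288. 400.] [0.403 0.518 0.04 ]
side lid 0.8 [315. 286.] [0.505 0.137 0.025]
side knob 0.85 [282. 391.] [0.422 0.512 0.057]
side knob 0.63 [315. 275.] [0.512 0.126 0.055]
side slot 0.86 [351. 214.] [ 0.508 -0.146  0.091]
side mill 0.76 [348. 239.] [ 0.483 -0.07   0.053]
side kraft_tub 0.6 [283. 339.] [0.494 0.368 0.047]
side kraft_tub 0.56 [320. 285.] [0.491 0.138 0.034]
side ground_spice_tub 0.92 [386. 194.] [ 0.454 -0.365  0.044]
side salt_shaker 0.68 [242. 310.] [0.654 0.314 0.026]
side salt_shaker 0.41 [384. 196.] [ 0.457 -0.353  0.044]
{'t': 0.8, 'joint_pos': array([-0.06621104,  0.5363975 , -0.00440646,  1.53788637,  0.00256664,
        1.06731026, -0.07122671]), 'dq': array([ 0.00071809,  0.00025636,  0.00043714,  0.0006593 , -0.00084332,
       -0.0003997 ,  0.00192469]), 'joint_efforts': array([ 3.71403903e-04, -5.70835984e+01,  9.90526155e-01, -2.51900893e+01,
       -5.62013173e-02,  1.09214024e-02,  4.87384273e-05]), 'tool_pos': array([6.49995825e-01, 2.13776950e-05, 2.52722765e-01]), 'ee_rot': array([-4.21790477e-08,  7.07103144e-01,  7.07110419e-01,  2.80953797e-06]), 'wrist_force': array([ 0.11075863, -0.21512423, -0.74377389]), 'ft_torque': array([ 0.00909998,  0.01181975, -0.0009221 ]), 'finger_force': 0.0, 'width': 0.08800883124941926}
```

Run:
```python
import cv2,numpy as np
a=cv2.imread("pics/scene0.png"); b=cv2.imread("pics/side0.png")
c=cv2.resize(a[190:410,120:480],(800,489),interpolation=3)
cv2.imwrite("pics/crop1.png",c)
```

```text
(no output)
```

View pics/crop1.png

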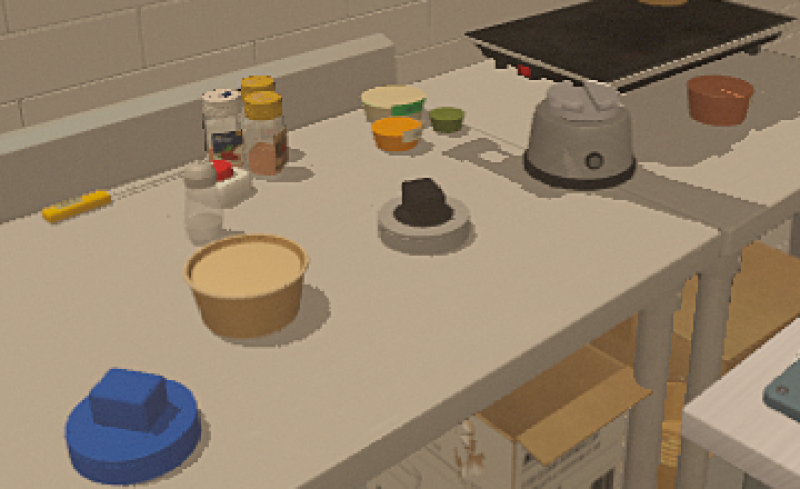

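The steel lid with the black knob at scene pixel (310,290) is the one I want. The look-alike at (175,364) is blue, so it isn't meant. The mill is at (380,250), the shaker at (212,294), the kraft tub at (233,328) and the red-brown tub at (441,240). The crop confirms all of these.

Request:
servo_tool:
  increments:
    - [25,-28,0,0,0,0,88]
    - [25,-28,0,0,0,0,88]
    - [25,-28,0,0,0,0,88]
    - [25,-28,0,0,0,0,88]
    - [25,-28,0,0,0,0,88]

```text
t: 1.3
tool_pos: [0.5089, 0.1259, 0.2529]
ee_rot: [0.0, 0.707, 0.707, 0.0]
wrist_force: [0.5, 0.2, 0.2]
width: 0.0878
finger_force: 0.0
```

```bash
cat > w.py <<'E'
from h import *
import sys
im,d=vision.get_image("wrist"); i,k=K("wrist")
s=telemetry.get_state(); print(s["t"],s["tool_pos"].round(4),s["ee_rot"].round(4))
cv2.imwrite(f"pics/{sys.argv[1]}.png",im[...,::-1]); np.savez(f"pics/{sys.argv[1]}.npz",im=im,d=d,R=i["R"],t=i["t"])
v,u=np.mgrid[0:480,0:640]; X=at_depth("wrist",np.c_[u.ravel(),v.ravel()],d.ravel()).reshape(480,640,3)
X[d==0]=np.nan
np.save("pics/X.npy",X)
for n in sys.argv[2:]:
    for r in vision.tip_of("wrist",n)[:2]: print(n,round(r["score"],2),np.round(r["uv"],1))
E
python3 w.py w1 lid knob slot mill
python3 - <<'E'
from h import *
X=np.load("pics/X.npy"); z=X[...,2]
i,_=K("wrist"); print("cam",-np.array(i["R"]).T@np.array(i["t"]), np.array(i["R"]).round(3).tolist())
m=(z>.05)&(z<.062)&(abs(X[...,0]-.51)<.08)&(abs(X[...,1]-.12)<.08)
P=X[m]; print(m.sum(),np.median(P[:,2]))
if m.sum()>50: print(cv2.minAreaRect((P[:,:2]*1000).astype(np.float32)))
m=(z>.019)&(z<.028)&(abs(X[...,0]-.51)<.08)&(abs(X[...,1]-.12)<.08);P=X[m]
print(m.sum(), cv2.minEnclosingCircle((P[:,:2]*1000).astype(np.float32)))
E
```

```text
1.35 [0.5043 0.131  0.2527] [-2.100e-03  7.048e-01  7.094e-01 -3.000e-04]
knob 0.63 [327.8 216.5]
mill 0.67 [314.1 390.6]
cam [0.51039945 0.2006078  0.38516489] [[1.0, -0.001, 0.001], [-0.001, -0.956, 0.293], [0.0, -0.293, -0.956]]
1752 0.054694522110887434
((508.5346984863281, 123.93863677978516), (36.35887908935547, 48.10593032836914), 69.25562286376953)
4927 ((508.3827209472656, 124.19300842285156), 49.92179489135742)
```

View pics/w1.png

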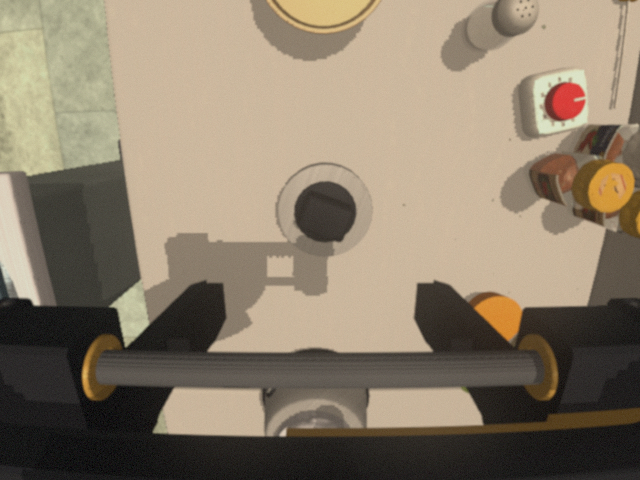

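The knob measures 36×48 mm and the disc 100 mm across, so this is the right lid. I'll remeasure it at rest, then look at the mill.

```bash
cat > lid.py <<'E'
from h import *
X=np.load("pics/X.npy"); z=X[...,2]
for lo,hi in((.05,.062),(.019,.028)):
    m=(z>lo)&(z<hi)&(abs(X[...,0]-.51)<.07)&(abs(X[...,1]-.12)<.07); P=(X[m][:,:2]*1000).astype(np.float32)
    print(len(P),np.median(X[m][:,2]),cv2.minAreaRect(P),cv2.minEnclosingCircle(P))
E
python3 w.py w2; python3 lid.py
```

```text
1.6 [0.5109 0.124  0.2529] [5.000e-04 7.076e-01 7.066e-01 2.000e-04]
1756 0.05487471649574055 ((514.1456298828125, 117.74192810058594), (36.335289001464844, 48.327484130859375), 68.705322265625) ((514.0930786132812, 118.41677856445312), 27.966045379638672)
4930 0.024238901904630822 ((514.166015625, 117.92129516601562), (98.9721908569336, 98.7205810546875), 85.76229095458984) ((514.0421752929688, 118.00013732910156), 49.921756744384766)
```

Request:
servo_tool:
  increments:
    - [-50,0,-10,0,0,0,88]
    - [-50,0,-10,0,0,0,88]
    - [-50,0,-10,0,0,0,88]
    - [-50,0,-10,0,0,0,88]
    - [-30,0,-10,0,0,0,88]

```text
t: 2.1
tool_pos: [0.5097, -0.1071, 0.3025]
ee_rot: [0.001, 0.709, 0.705, -0.001]
wrist_force: [-0.1, -0.6, 0.7]
width: 0.0881
finger_force: 0.0
```

Request:
servo_tool:
  increments:
    - [0,0,0,0,0,0,88]
    - [0,0,0,0,0,0,88]
    - [0,0,0,0,0,0,88]

```text
t: 2.4
tool_pos: [0.5101, -0.1002, 0.3014]
ee_rot: [-0.0, 0.707, 0.707, -0.0]
wrist_force: [0.2, -0.3, -0.0]
width: 0.0882
finger_force: 0.0
```

```bash
python3 w.py w3 slot mill
python3 - <<'E'
from h import *
X=np.load("pics/X.npy"); z=X[...,2]
n=(abs(X[...,0]-.51)<.08)&(abs(X[...,1]+.145)<.08)
print(np.histogram(z[n],bins=np.arange(.07,.116,.002)))
for lo,hi in((.098,.110),(.086,.097),(.075,.085)):
    m=n&(z>lo)&(z<hi);P=(X[m][:,:2]*1000).astype(np.float32)
    if len(P)>5: print(len(P),np.median(z[m]),cv2.minEnclosingCircle(P),P.min(0),P.max(0))
a=cv2.imread("pics/w3.png");ys,xs=np.where(n);print(xs.min(),xs.max(),ys.min(),ys.max())
c=a[max(0,ys.min()-10):ys.max()+10,max(0,xs.min()-10):xs.max()+10]; cv2.imwrite("pics/crop3.png",cv2.resize(c,None,fx=3,fy=3,interpolation=3)[:600,:800])
E
```

```text
2.45 [ 0.5101 -0.0998  0.3014] [-5.000e-04  7.064e-01  7.078e-01 -1.000e-04]
slot 0.69 [312.2 243.1]
(array([ 116,  113,  105,  195, 1307, 1314,   28,   26,   27,   20,  114,
       1020,  168,   72,   87,  320, 3094,  953,    1,    0,    0,    0]), array([0.07 , 0.072, 0.074, 0.076, 0.078, 0.08 , 0.082, 0.084, 0.086,
       0.088, 0.09 , 0.092, 0.094, 0.096, 0.098, 0.1  , 0.102, 0.104,
       0.106, 0.108, 0.11 , 0.112, 0.114]))
4455 0.10339894793431387 ((502.8775634765625, -130.06765747070312), 43.76115798950195) [ 459.2971  -173.81564] [545.85474 -86.64464]
1378 0.09306713306880976 ((503.1893615722656, -129.70425415039062), 43.4952392578125) [ 464.45944 -163.35991] [544.09766 -86.41103]
2904 0.07990866330956092 ((502.9202575683594, -129.5417938232422), 57.236446380615234) [ 446.6314  -186.10956] [559.883   -73.10172]
0 639 165 479
```

View pics/crop3.png

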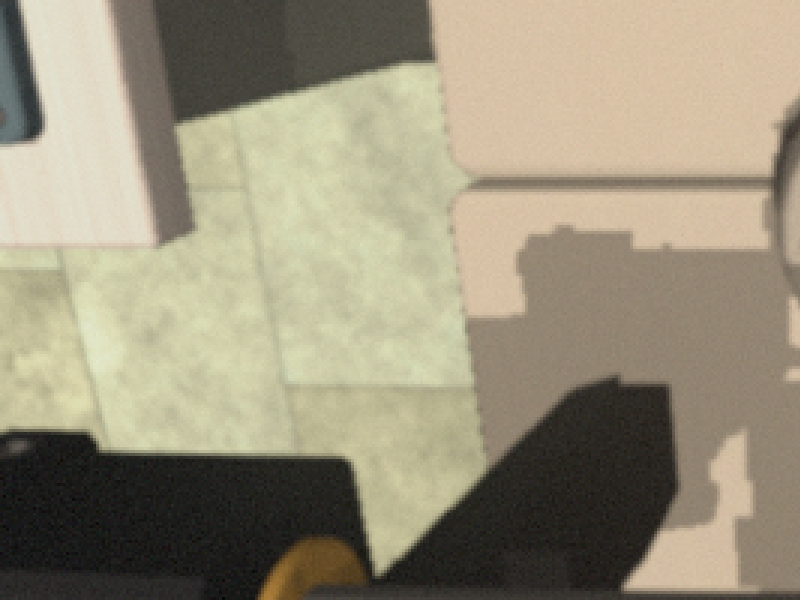

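The crop missed the mill, but the depth data is clear: ring top 87.5 mm across at z≈0.1034, and shoulder at z≈0.080. Next I'll fit the slot direction.

Run:
```python
from h import *
X=np.load("pics/X.npy"); z=X[...,2]
c=np.array([.5030,-.1300]); r=np.hypot(X[...,0]-c[0],X[...,1]-c[1])
top=(z>.100)&(z<.108)&(r<.045)
A=np.c_[X[top],np.ones(top.sum())]; print("top z",np.median(z[top]))
m=(r<.036)&(z<.0995)&(z>.089)
P=(X[m][:,:2]*1000).astype(np.float32); print(len(P),cv2.fitLine(P,cv2.DIST_HUBER,0,.01,.01).ravel(),cv2.minAreaRect(P))
v=cv2.fitLine(P,cv2.DIST_HUBER,0,.01,.01).ravel(); print("slot angle",np.arctan2(v[1],v[0]))
# edges: top pts on each side of slot
T=X[top][:,:2]-c; 
best=[]
for a in np.arange(-1.6,1.6,.005):
    s=T@[-np.sin(a),np.cos(a)]; t=T@[np.cos(a),np.sin(a)]
    q=s[abs(t)<.036]; p=q[q>0]; n=q[q<0]
    gap=np.percentile(p,1)-np.percentile(n,99); best.append((gap,a,np.percentile(p,1),np.percentile(n,99)))
best.sort(); print(best[-6:])
a=cv2.imread("pics/w3.png"); cv2.imwrite("pics/crop4.png",cv2.resize(a[150:340,200:430],None,fx=3,fy=3,interpolation=3))
```

```text
top z 0.10341867141497554
1081 [   0.7823401   -0.6228515  501.05118   -131.39821  ] ((502.0997009277344, -131.22499084472656), (15.298076629638672, 71.68013000488281), 51.50948715209961)
slot angle -0.6723823
[(np.float64(0.0169919284749715), np.float64(-0.6600000000000201), np.float64(0.008591845020278923), np.float64(-0.008400083454692576)), (np.float64(0.017018527735090796), np.float64(-0.6850000000000196), np.float64(0.008590065095194312), np.float64(-0.008428462639896484)), (np.float64(0.01708553249101076), np.float64(-0.66500000000002), np.float64(0.00861851839509328), np.float64(-0.008467014095917479)), (np.float64(0.017092710393544642), np.float64(-0.6750000000000198), np.float64(0.008579457491112573), np.float64(-0.008513252902432069)), (np.float64(0.01709864878673749), np.float64(-0.6800000000000197), np.float64(0.00859772505513406), np.float64(-0.008500923731603428)), (np.float64(0.017121165731646758), np.float64(-0.6700000000000199), np.float64(0.00860547065918695), np.float64(-0.00851569507245981))]
```

View pics/crop4.png

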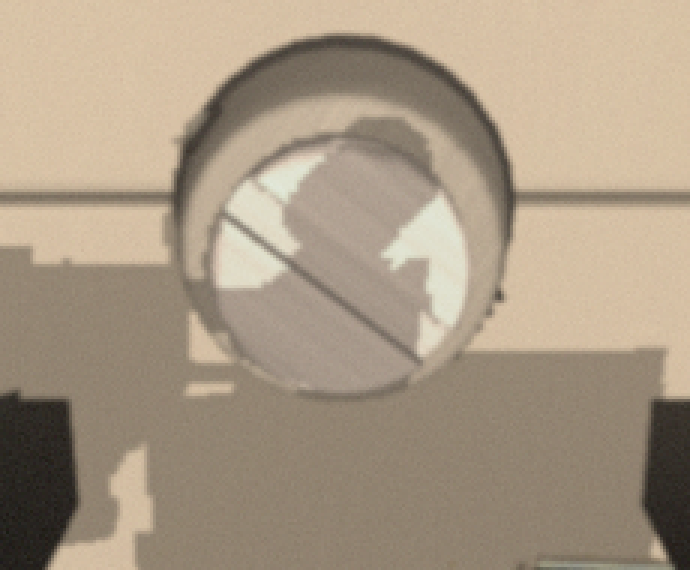

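Request:
servo_tool:
  increments:
    - [45,0,10,0,0,0,88]
    - [45,0,10,0,0,0,88]
    - [45,0,10,0,0,0,88]
    - [45,0,10,0,0,0,88]
    - [45,0,10,0,0,0,88]

```text
t: 3.05
tool_pos: [0.5095, 0.1265, 0.2516]
ee_rot: [-0.0, 0.707, 0.708, 0.0]
wrist_force: [0.4, 0.0, -0.2]
width: 0.0882
finger_force: 0.0
```

Request:
servo_tool:
  increments:
    - [0,0,0,0,0,0,88]
    - [0,0,0,0,0,0,88]
    - [0,0,0,0,0,0,88]
    - [0,0,0,0,0,0,88]

```text
t: 3.45
tool_pos: [0.5103, 0.1223, 0.2522]
ee_rot: [0.0, 0.708, 0.706, -0.0]
wrist_force: [0.3, 0.0, 0.0]
width: 0.0883
finger_force: 0.0
```

```bash
python3 w.py w5; python3 lid.py
```

```text
3.5 [0.5103 0.1225 0.2522] [3.000e-04 7.079e-01 7.063e-01 0.000e+00]
1776 0.05504326658974071 ((513.893798828125, 118.30313873291016), (36.4575309753418, 48.152732849121094), 69.0965576171875) ((514.1177978515625, 118.84846496582031), 27.854944229125977)
5001 0.024399126541794658 ((513.89501953125, 118.65345001220703), (98.9881591796875, 98.80374908447266), 61.6847038269043) ((513.85498046875, 118.44348907470703), 50.04261016845703)
```

The slot runs at −0.67 rad through (0.503, −0.130), from upper left to lower right in the crop. The lid is at (0.514, 0.1185) with its long axis at −0.365 rad. I'll grip across the 48 mm, turning the tool 0.365 clockwise first.

Request:
servo_tool:
  increments:
    - [-3.8,3.6,40,0,0,0.125,88]
    - [0,0,40,0,0,0.12,88]
    - [0,0,40,0,0,0.12,88]
    - [0,0,20,0,0,0,88]
    - [0,0,10,0,0,0,88]

```text
t: 4.0
tool_pos: [0.5127, 0.1189, 0.1002]
ee_rot: [-0.0, 0.824, 0.567, -0.001]
wrist_force: [-0.5, -0.2, -0.1]
width: 0.0882
finger_force: 0.0
```

Request:
servo_tool:
  increments:
    - [0,0,0,0,0,0,88]
    - [0,0,0,0,0,0,88]
    - [0,0,0,0,0,0,88]

```text
t: 4.3
tool_pos: [0.5147, 0.1202, 0.1034]
ee_rot: [0.0, 0.824, 0.567, 0.001]
wrist_force: [0.1, 0.4, 0.4]
width: 0.0881
finger_force: 0.0
```

```bash
cat >> h.py <<'E'
def st():
    s=telemetry.get_state(); w,x,y,z=s["ee_rot"]; 
    from scipy.spatial.transform import Rotation as Ro
    R=Ro.from_quat([x,y,z,w]).as_matrix()
    print("t",round(s["t"],2),"pos",s["tool_pos"].round(4),"yaw y-axis",np.arctan2(R[1,1],R[0,1]).round(3),"zax",R[:,2].round(3),"F",s["wrist_force"].round(2),"T",s["ft_torque"].round(3),"w",round(s["width"],4),"grip",round(s["finger_force"],1),"q",s["joint_pos"].round(2))
E
python3 w.py w6; python3 lid.py; python3 -c "from h import *;st()"
```

```text
4.35 [0.5146 0.1202 0.1033] [4.000e-04 8.238e-01 5.669e-01 1.200e-03]
5049 0.05489755294316029 ((514.0552368164062, 118.88494110107422), (35.553646087646484, 48.246009826660156), 69.04393005371094) ((513.8343505859375, 118.42298126220703), 28.153114318847656)
11986 0.024284735454303957 ((513.9991455078125, 118.4953842163086), (99.19378662109375, 99.13995361328125), 74.77391052246094) ((513.841796875, 118.18824768066406), 50.2586555480957)
t 4.35 pos [0.5146 0.1202 0.1033] yaw y-axis -0.365 zax [ 0.002  0.001 -1.   ] F [ 0.58  0.44 -0.22] T [-0.018  0.122 -0.032] w 0.0879 grip 0.0 q [-0.32  0.55  0.01  1.96 -0.01  0.62 -0.67]
```

Request:
servo_tool:
  increments:
    - [-2,0,25,0,0,0,88]
    - [0,0,20,0,0,0,88]
    - [0,0,11,0,0,0,88]
    - [0,0,4,0,0,0,88]
    - [0,0,0,0,0,0,88]

```text
t: 4.85
tool_pos: [0.513, 0.1183, 0.0421]
ee_rot: [0.0, 0.824, 0.567, 0.0]
wrist_force: [-0.3, 0.1, 0.5]
width: 0.0878
finger_force: 0.0
```

Request:
servo_tool:
  increments:
    - [0,0,0,0,0,0,60]
    - [0,0,0,0,0,0,30]
    - [0,0,0,0,0,0,30]
    - [0,0,0,0,0,0,30]
    - [0,0,0,0,0,0,30]

```text
t: 5.35
tool_pos: [0.513, 0.1182, 0.0421]
ee_rot: [0.0, 0.824, 0.567, 0.0]
wrist_force: [0.0, -0.1, -0.2]
width: 0.0503
finger_force: 0.6
```

```bash
python3 -c "from h import *;st()"
```

```text
t 5.35 pos [0.513  0.1182 0.0421] yaw y-axis -0.365 zax [ 0.  0. -1.] F [ 0.01 -0.12 -0.18] T [-0.01  -0.126 -0.056] w 0.0503 grip 0.6 q [-0.32  0.66  0.01  1.98 -0.01  0.5  -0.67]
```

Still closing, so I'll let it finish and then lift.

Request:
servo_tool:
  increments:
    - [0,0,0,0,0,0,30]
    - [0,0,0,0,0,0,30]
    - [0,0,0,0,0,0,30]

```text
t: 5.65
tool_pos: [0.5132, 0.1182, 0.0421]
ee_rot: [0.0, 0.824, 0.567, 0.0]
wrist_force: [0.8, -0.6, 1.9]
width: 0.0479
finger_force: 30.0
```

Request:
servo_tool:
  increments:
    - [0,0,-10,0,0,0,30]
    - [0,0,-30,0,0,0,30]
    - [0,0,-40,0,0,0,30]
    - [0,0,-40,0,0,0,30]
    - [0,0,0,0,0,0,30]

```text
t: 6.15
tool_pos: [0.5157, 0.119, 0.167]
ee_rot: [0.001, 0.824, 0.567, 0.004]
wrist_force: [1.4, 0.3, -3.1]
width: 0.0476
finger_force: 30.0
```

```bash
python3 -c "from h import *;st()"
```

```text
t 6.15 pos [0.5157 0.119  0.167 ] yaw y-axis -0.365 zax [ 0.008  0.003 -1.   ] F [ 1.38  0.32 -3.06] T [ 0.014 -0.073  0.004] w 0.0476 grip 30.0 q [-0.32  0.44  0.01  1.94 -0.01  0.75 -0.67]
```

Request:
servo_tool:
  increments:
    - [-39,13,0,0,0,0,30]
    - [-40,13.2,0,0,0,0,30]
    - [-40,13.2,0,0,0,0,30]
    - [-40,13.2,0,0,0,0,30]
    - [-40,13.2,0,0,0,0,30]

```text
t: 6.65
tool_pos: [0.5019, -0.0925, 0.1612]
ee_rot: [-0.001, 0.824, 0.567, -0.001]
wrist_force: [0.8, -0.1, -3.7]
width: 0.0481
finger_force: 30.0
```

Request:
servo_tool:
  increments:
    - [-37,13,0,0,0,0.1,30]
    - [0,0,0,0,0,0.1,30]
    - [0,0,0,0,0,0.105,30]
    - [0,0,0,0,0,0,30]
    - [0,0,0,0,0,0,30]

```text
t: 7.15
tool_pos: [0.5016, -0.1299, 0.1614]
ee_rot: [-0.0, 0.9, 0.437, -0.001]
wrist_force: [-0.5, 0.6, -3.3]
width: 0.0481
finger_force: 30.0
```

Request:
servo_tool:
  increments:
    - [0,0,0,0,0,0,30]
    - [0,0,0,0,0,0,30]

```text
t: 7.35
tool_pos: [0.5021, -0.1301, 0.1618]
ee_rot: [-0.0, 0.9, 0.436, -0.0]
wrist_force: [0.2, 0.5, -3.1]
width: 0.0474
finger_force: 30.0
```

```bash
python3 w.py w7
python3 - <<'E'
from h import *; st()
X=np.load("pics/X.npy"); z=X[...,2]; c=np.array([.503,-.13]); r=np.hypot(X[...,0]-c[0],X[...,1]-c[1])
for lo,hi in((.142,.156),(.076,.084)):
    m=(r<.075)&(z>lo)&(z<hi); P=(X[m][:,:2]*1000).astype(np.float32)
    print(len(P), len(P)>9 and (np.median(z[m]),cv2.minEnclosingCircle(P),P.min(0),P.max(0)))
E
```

```text
7.4 [ 0.5022 -0.1301  0.1619] [-1.000e-04  9.000e-01  4.359e-01 -1.000e-04]
t 7.4 pos [ 0.5022 -0.1301  0.1619] yaw y-axis -0.669 zax [-0.  0. -1.] F [-0.39  0.35 -2.89] T [0.009 0.051 0.014] w 0.0476 grip 30.0 q [ 0.06  0.44  0.13  1.96 -0.08  0.74 -0.43]
14507 (np.float64(0.14422442350740872), ((502.5325012207031, -128.64878845214844), 49.4835205078125), array([ 458.40552, -173.72876], dtype=float32), array([551.8466 , -79.61058], dtype=float32))
3523 (np.float64(0.07997127026718018), ((512.3445434570312, -119.87461853027344), 54.98857498168945), array([ 470.83536, -156.50531], dtype=float32), array([560.3317 , -73.16064], dtype=float32))
```

View pics/w7.png

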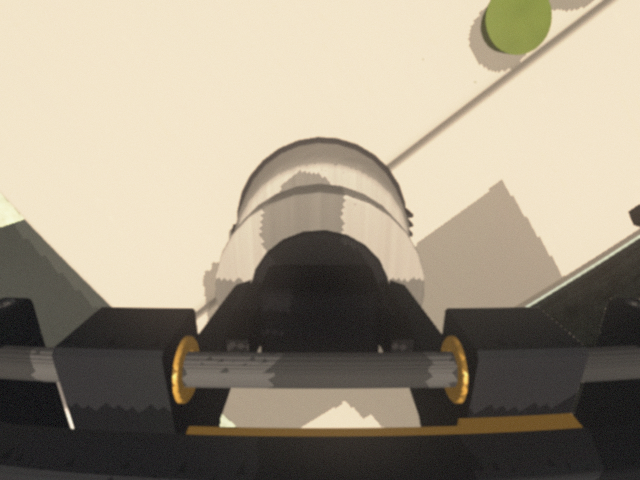

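Run:
```python
from h import *
from scipy.optimize import least_squares
X=np.load("pics/X.npy"); z=X[...,2]; c=np.array([.503,-.13])
r=np.hypot(X[...,0]-c[0],X[...,1]-c[1])
for lo,hi,R in((.1425,.1465,.050),(.0785,.0815,.056)):
    m=(r<.075)&(z>lo)&(z<hi); P=X[m][:,:2]-c
    a=np.arctan2(P[:,1],P[:,0]); rr=np.hypot(*P.T); B=[]
    for k in np.arange(-3.14,3.14,.05):
        s=(a>=k)&(a<k+.05)
        if s.sum()>8:
            j=np.argsort(rr[s])[-2]; q=P[s][j]
            if np.hypot(*q)>R-.004: B.append(q)
    B=np.array(B); f=least_squares(lambda p:np.hypot(*(B-p[:2]).T)-p[2],[0,0,R],loss="soft_l1",f_scale=.0005)
    f2=least_squares(lambda p:np.hypot(*(B-p).T)-R,[0,0],loss="soft_l1",f_scale=.0005)
    ang=np.sort(np.arctan2(B[:,1],B[:,0])); print(len(B),"free",f.x[:2]+c,f.x[2],"fixed",f2.x+c,ang[[0,-1]].round(2))
```

```text
67 free [ 0.50238973 -0.12908929] 0.049005541404127176 fixed [ 0.50160918 -0.13004382] [-0.77  2.56]
50 free [ 0.50304078 -0.13049222] 0.055985092969873626 fixed [ 0.50302895 -0.13050612] [-0.36  2.1 ]
```

Request:
servo_tool:
  increments:
    - [0,1,5,0,0,0,30]
    - [0,0,5,0,0,0,30]
    - [0,0,4,0,0,0,30]
    - [0,0,4,0,0,0,30]
    - [0,0,2,0,0,0,30]

```text
t: 7.9
tool_pos: [0.5027, -0.1309, 0.1414]
ee_rot: [-0.0, 0.9, 0.435, -0.0]
wrist_force: [-0.6, -0.1, -2.6]
width: 0.0477
finger_force: 30.0
```

Request:
servo_tool:
  increments:
    - [0,0,2,0,0,0,30]
    - [0,0,1,0,0,0,30]
    - [0,0,1,0,0,0,30]
    - [0,0,1,0,0,0,30]
    - [0,0,0,0,0,0,30]

```text
t: 8.4
tool_pos: [0.503, -0.131, 0.1369]
ee_rot: [-0.0, 0.9, 0.435, -0.0]
wrist_force: [0.4, -0.8, -2.0]
width: 0.0478
finger_force: 30.0
```

```bash
python3 -c "from h import *;st()"
```

```text
t 8.4 pos [ 0.503  -0.131   0.1369] yaw y-axis -0.67 zax [-0. -0. -1.] F [ 0.41 -0.8  -1.97] T [-0.012  0.087 -0.013] w 0.0478 grip 30.0 q [ 0.07  0.48  0.13  1.98 -0.09  0.69 -0.42]
```

Request:
servo_tool:
  increments:
    - [0,0,1,0,0,0,30]
    - [0,0,1,0,0,0,30]
    - [0,0,0,0,0,0,30]

```text
t: 8.7
tool_pos: [0.503, -0.131, 0.1348]
ee_rot: [-0.0, 0.9, 0.435, -0.0]
wrist_force: [0.4, -0.3, -2.7]
width: 0.0475
finger_force: 30.0
```

Request:
servo_tool:
  increments:
    - [0,0,1,0,0,0,30]
    - [0,0,0,0,0,0,30]

```text
t: 8.9
tool_pos: [0.503, -0.131, 0.1338]
ee_rot: [-0.0, 0.9, 0.435, -0.0]
wrist_force: [0.4, 0.5, -3.2]
width: 0.048
finger_force: 30.0
```

The TCP is already 3 mm below the riding height and there's no contact force, so the key is going into the slot.

Request:
servo_tool:
  increments:
    - [0,0,1.5,0,0,0,30]
    - [0,0,1,0,0,0,30]
    - [0,0,1,0,0,0,30]
    - [0,0,0.5,0,0,0,30]
    - [0,0,0,0,0,0,30]

```text
t: 9.4
tool_pos: [0.503, -0.131, 0.1299]
ee_rot: [-0.0, 0.9, 0.435, -0.0]
wrist_force: [-0.3, 0.6, -3.2]
width: 0.0478
finger_force: 30.0
```

Request:
servo_tool:
  increments:
    - [0,0,1,0,0,0,30]
    - [0,0,1,0,0,0,30]
    - [0,0,0,0,0,0,30]

```text
t: 9.7
tool_pos: [0.5029, -0.131, 0.1278]
ee_rot: [-0.0, 0.9, 0.435, -0.0]
wrist_force: [-0.6, -0.4, -2.5]
width: 0.0478
finger_force: 30.0
```

```bash
python3 -c "from h import *;st()"
```

```text
t 9.7 pos [ 0.5029 -0.131   0.1278] yaw y-axis -0.67 zax [-0. -0. -1.] F [-0.57 -0.37 -2.46] T [0.004 0.036 0.013] w 0.0478 grip 30.0 q [ 0.07  0.5   0.12  1.98 -0.1   0.67 -0.42]
```

Request:
servo_tool:
  increments:
    - [0,0,0.5,0,0,0,30]
    - [0,0,0.5,0,0,0,30]
    - [0,0,0,0,0,0,30]

```text
t: 10.0
tool_pos: [0.5031, -0.131, 0.1273]
ee_rot: [-0.0, 0.9, 0.435, 0.0]
wrist_force: [-2.0, 0.4, 2.5]
width: 0.0475
finger_force: 30.0
```

```bash
python3 -c "from h import *;st()"
```

```text
t 10.0 pos [ 0.5031 -0.131   0.1273] yaw y-axis -0.67 zax [ 0.  0. -1.] F [-1.98  0.37  2.52] T [ 0.101  0.431 -0.011] w 0.0475 grip 30.0 q [ 0.07  0.5   0.12  1.98 -0.1   0.67 -0.42]
```

The lid is seated: contact at TCP z 0.1273 matches the expected 0.1276. I'll screw clockwise and follow the sink of about 2.2 mm/rad.

Request:
servo_tool:
  increments:
    - [0,0,0,0,0,0.12,30]
    - [0,0,0.2,0,0,0.12,30]
    - [0,0,0.26,0,0,0.12,30]
    - [0,0,0.26,0,0,0.12,30]
    - [0,0,0.26,0,0,0.12,30]

```text
t: 10.5
tool_pos: [0.5033, -0.131, 0.1264]
ee_rot: [0.0, 0.989, 0.148, 0.0]
wrist_force: [-1.6, 0.2, 3.3]
width: 0.0481
finger_force: 30.0
```

```bash
python3 -c "from h import *;st()"
```

```text
t 10.5 pos [ 0.5033 -0.131   0.1264] yaw y-axis -1.274 zax [ 0.001 -0.    -1.   ] F [-1.57  0.22  3.26] T [0.128 0.484 0.138] w 0.0481 grip 30.0 q [-0.05  0.51  0.28  1.99 -0.22  0.67 -0.91]
```

The 0.138 Nm torque matches the thread's running torque. I'll continue to about half-way.

Request:
servo_tool:
  increments:
    - [0,0,0.26,0,0,0.13,30]
    - [0,0,0.28,0,0,0.13,30]
    - [0,0,0.28,0,0,0.13,30]
    - [0,0,0.28,0,0,0.13,30]
    - [0,0,0.28,0,0,0.13,30]

```text
t: 11.0
tool_pos: [0.5033, -0.1309, 0.125]
ee_rot: [-0.0, 0.984, -0.176, 0.0]
wrist_force: [-1.9, 0.5, 2.7]
width: 0.0479
finger_force: 30.0
```

```bash
python3 -c "from h import *;st()"
```

```text
t 11.0 pos [ 0.5033 -0.1309  0.125 ] yaw y-axis -1.925 zax [ 0.001  0.    -1.   ] F [-1.91  0.52  2.74] T [0.201 0.459 0.135] w 0.0479 grip 30.0 q [-0.18  0.54  0.45  2.   -0.36  0.68 -1.43]
```

Request:
servo_tool:
  increments:
    - [0,0,0,0,0,0,88]
    - [0,0,0,0,0,0,88]
    - [0,0,0,0,0,0,88]
    - [0,0,0,0,0,0,88]
    - [0,0,0,0,0,0,88]

```text
t: 11.5
tool_pos: [0.5031, -0.1311, 0.1246]
ee_rot: [-0.0, 0.985, -0.173, 0.0]
wrist_force: [0.3, -0.3, -0.5]
width: 0.0855
finger_force: 0.0
```

Request:
servo_tool:
  increments:
    - [0,0,-0.5,0,0,0,88]
    - [0,0,-0.5,0,0,0,88]
    - [0,0,0,0,0,0,88]

```text
t: 11.8
tool_pos: [0.5031, -0.1311, 0.1257]
ee_rot: [0.0, 0.985, -0.174, 0.0]
wrist_force: [1.1, 0.4, -0.3]
width: 0.0877
finger_force: 0.0
```

```bash
cat > kn.py <<'E'
from h import *; st()
X=np.load("pics/X.npy"); z=X[...,2]; r=np.hypot(X[...,0]-.503,X[...,1]+.1303)
m=(z>.130)&(z<.146)&(r<.038); P=(X[m][:,:2]*1000).astype(np.float32)
if len(P)>9: print(len(P),np.median(z[m]),cv2.minAreaRect(P))
E
python3 w.py w8; python3 kn.py
```

```text
11.85 [ 0.5031 -0.131   0.1256] [ 0.000e+00  9.848e-01 -1.736e-01  1.000e-04]
t 11.85 pos [ 0.5031 -0.131   0.1256] yaw y-axis -1.92 zax [ 0. -0. -1.] F [-0.64  1.   -0.83] T [0.05  0.106 0.   ] w 0.088 grip 0.0 q [-0.18  0.54  0.45  2.   -0.36  0.68 -1.42]
8514 0.13783158701718604 ((505.7099609375, -131.12603759765625), (48.420166015625, 31.918712615966797), 74.82842254638672)
```

The knob is at −1.836 rad and the gasket has sprung back, so the thread is at about 1.15 rad. I'll turn back 1.655 rad and take a fresh grip across the 36 mm.

Request:
servo_tool:
  increments:
    - [0,0,0,0,0,-0.138,88]
    - [0,0,0,0,0,-0.138,88]
    - [0,0,0,0,0,-0.138,88]
    - [0,0,0,0,0,-0.138,88]
    - [0,0,0,0,0,-0.138,88]

```text
t: 12.35
tool_pos: [0.503, -0.131, 0.1256]
ee_rot: [0.0, 0.985, 0.172, 0.0]
wrist_force: [1.1, -0.2, 0.8]
width: 0.0878
finger_force: 0.0
```

Request:
servo_tool:
  increments:
    - [0,0,0,0,0,-0.138,88]
    - [0,0,0,0,0,-0.138,88]
    - [0,0,0,0,0,-0.138,88]
    - [0,0,0,0,0,-0.138,88]
    - [0,0,0,0,0,-0.138,88]

```text
t: 12.85
tool_pos: [0.503, -0.1311, 0.1256]
ee_rot: [0.0, 0.869, 0.495, -0.0]
wrist_force: [-0.2, 0.8, -0.1]
width: 0.0881
finger_force: 0.0
```

Request:
servo_tool:
  increments:
    - [0,0,0,0,0,-0.138,88]
    - [0,0,0,0,0,-0.136,88]
    - [0,0,0,0,0,0,88]
    - [0,0,0,0,0,0,88]

```text
t: 13.25
tool_pos: [0.503, -0.1311, 0.1255]
ee_rot: [-0.0, 0.796, 0.606, 0.0]
wrist_force: [-0.6, -0.4, 0.3]
width: 0.0883
finger_force: 0.0
```

```bash
python3 w.py w9; python3 kn.py
```

```text
13.3 [ 0.503  -0.1311  0.1256] [ 0.      0.7957  0.6057 -0.    ]
t 13.3 pos [ 0.503  -0.1311  0.1256] yaw y-axis -0.269 zax [ 0. -0. -1.] F [-0.31 -0.19 -0.3 ] T [ 0.021  0.041 -0.016] w 0.0881 grip 0.0 q [ 0.15  0.5   0.02  1.98 -0.01  0.66 -0.09]
7752 0.13781762069478845 ((504.660400390625, -124.56897735595703), (36.994285583496094, 36.39778518676758), 74.63609313964844)
```

View pics/w9.png

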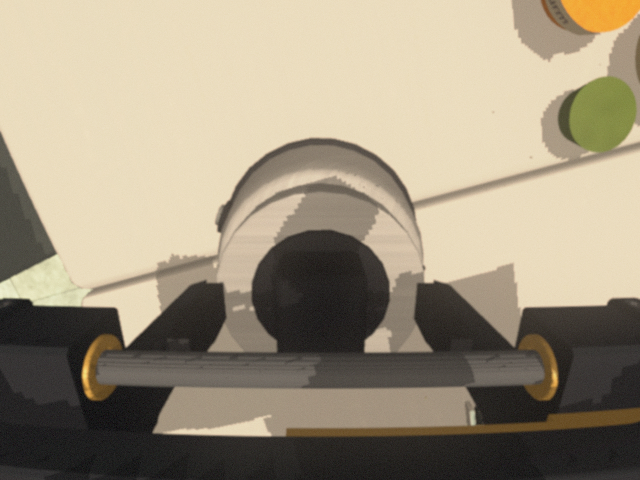

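The lid sits level on the mill and the knob is aligned between the open fingers (knob at about (320,290)). Taking the second grip.

Request:
servo_tool:
  increments:
    - [0,0,0,0,0,0,50]
    - [0,0,0,0,0,0,20]
    - [0,0,0,0,0,0,20]
    - [0,0,0,0,0,0,20]
    - [0,0,0,0,0,0,20]

```text
t: 13.8
tool_pos: [0.503, -0.131, 0.1256]
ee_rot: [0.0, 0.795, 0.607, -0.0]
wrist_force: [-0.0, -0.3, 0.1]
width: 0.0503
finger_force: 0.0
```

Request:
servo_tool:
  increments:
    - [0,0,0,0,0,0,20]
    - [0,0,0,0,0,0,20]
    - [0,0,0,0,0,0,20]
    - [0,0,0,0,0,0,20]
    - [0,0,0.3,0,0,0,20]

```text
t: 14.3
tool_pos: [0.5032, -0.131, 0.1255]
ee_rot: [0.0, 0.795, 0.607, 0.0]
wrist_force: [-0.9, 0.7, 5.1]
width: 0.0355
finger_force: 30.0
```

```bash
python3 -c "from h import *;st()"
```

```text
t 14.3 pos [ 0.5032 -0.131   0.1255] yaw y-axis -0.266 zax [ 0. -0. -1.] F [-0.88  0.74  5.08] T [0.075 0.236 0.012] w 0.0355 grip 30.0 q [ 0.16  0.5   0.02  1.98 -0.01  0.66 -0.09]
```

Request:
servo_tool:
  increments:
    - [0,0,0,0,0,0.13,20]
    - [0,0,0.28,0,0,0.13,20]
    - [0,0,0.28,0,0,0.13,20]
    - [0,0,0.28,0,0,0.13,20]
    - [0,0,0.28,0,0,0.13,20]

```text
t: 14.8
tool_pos: [0.5032, -0.1309, 0.1244]
ee_rot: [0.0, 0.948, 0.319, 0.0]
wrist_force: [-0.2, 0.2, 2.3]
width: 0.0359
finger_force: 30.0
```

Request:
servo_tool:
  increments:
    - [0,0,0.22,0,0,0.1,20]
    - [0,0,0.22,0,0,0.1,20]
    - [0,0,0.22,0,0,0.1,20]
    - [0,0,0,0,0,0,20]

```text
t: 15.2
tool_pos: [0.5031, -0.1309, 0.1236]
ee_rot: [0.0, 0.984, 0.176, 0.0]
wrist_force: [0.4, 0.6, 2.2]
width: 0.0357
finger_force: 30.0
```

```bash
python3 -c "from h import *;st()"
```

```text
t 15.2 pos [ 0.5031 -0.1309  0.1236] yaw y-axis -1.216 zax [ 0. -0. -1.] F [0.42 0.58 2.23] T [0.068 0.214 0.166] w 0.0357 grip 30.0 q [-0.04  0.52  0.26  1.99 -0.21  0.66 -0.86]
```

Request:
servo_tool:
  increments:
    - [0,0,0.1,0,0,0.05,20]
    - [0,0,0.1,0,0,0.05,20]
    - [0,0,0,0,0,0,20]

```text
t: 15.5
tool_pos: [0.5032, -0.1309, 0.1235]
ee_rot: [-0.0, 0.992, 0.128, 0.0]
wrist_force: [-0.9, 1.5, 3.4]
width: 0.0358
finger_force: 30.0
```

```bash
python3 -c "from h import *;st()"
```

```text
t 15.5 pos [ 0.5032 -0.1309  0.1235] yaw y-axis -1.314 zax [ 0.  0. -1.] F [-0.87  1.5   3.37] T [0.122 0.169 0.121] w 0.0358 grip 30.0 q [-0.06  0.52  0.29  1.99 -0.23  0.66 -0.94]
```

Request:
servo_tool:
  increments:
    - [0,0,0.1,0,0,0.05,20]
    - [0,0,0.1,0,0,0.05,20]
    - [0,0,0,0,0,0,20]

```text
t: 15.8
tool_pos: [0.5031, -0.1308, 0.1232]
ee_rot: [-0.0, 0.997, 0.079, 0.0]
wrist_force: [-0.4, -0.7, 3.4]
width: 0.0354
finger_force: 30.0
```

```bash
python3 -c "from h import *;st()"
```

```text
t 15.8 pos [ 0.5031 -0.1308  0.1232] yaw y-axis -1.413 zax [ 0.  0. -1.] F [-0.41 -0.68  3.42] T [0.368 0.165 0.052] w 0.0354 grip 30.0 q [-0.08  0.52  0.31  1.99 -0.25  0.66 -1.02]
```

Request:
servo_tool:
  increments:
    - [0,0,0,0,0,0.05,20]
    - [0,0,0,0,0,0.05,20]
    - [0,0,0,0,0,0,20]

```text
t: 16.1
tool_pos: [0.5031, -0.1308, 0.1231]
ee_rot: [-0.0, 1.0, 0.029, 0.0]
wrist_force: [-0.2, 1.0, 2.1]
width: 0.0359
finger_force: 30.0
```

```bash
python3 -c "from h import *;st()"; python3 w.py w10; python3 -c "from h import *;st()"; python3 kn.py|tail -1
```

```text
t 16.1 pos [ 0.5031 -0.1308  0.1231] yaw y-axis -1.513 zax [ 0.  0. -1.] F [-0.19  1.01  2.15] T [0.268 0.072 0.121] w 0.0359 grip 30.0 q [-0.1   0.53  0.34  1.99 -0.27  0.67 -1.1 ]
16.15 [ 0.5032 -0.1308  0.1231] [-0.000e+00  9.996e-01  2.920e-02  1.000e-04]
t 16.15 pos [ 0.5032 -0.1308  0.1231] yaw y-axis -1.512 zax [ 0.  0. -1.] F [1.22 2.1  1.24] T [0.373 0.038 0.144] w 0.0359 grip 30.0 q [-0.1   0.53  0.34  1.99 -0.27  0.67 -1.1 ]
9673 0.1353832635887281 ((509.7173767089844, -129.962890625), (35.833309173583984, 67.81062316894531), 3.8268849849700928)
```

The lid's height (0.0804) matches the stop at 0.0805. Continuing in small steps.

Request:
servo_tool:
  increments:
    - [0,0,0,0,0,0.04,20]
    - [0,0,0,0,0,0.04,20]
    - [0,0,0,0,0,0,20]

```text
t: 16.45
tool_pos: [0.5031, -0.1308, 0.1231]
ee_rot: [-0.0, 1.0, -0.011, 0.0]
wrist_force: [0.9, 1.3, 2.3]
width: 0.0359
finger_force: 30.0
```

```bash
python3 -c "from h import *;st()"
```

```text
t 16.45 pos [ 0.5031 -0.1308  0.1231] yaw y-axis -1.593 zax [ 0.  0. -1.] F [0.86 1.33 2.29] T [0.341 0.028 0.184] w 0.0359 grip 30.0 q [-0.11  0.53  0.36  1.99 -0.29  0.67 -1.16]
```

Request:
servo_tool:
  increments:
    - [0,0,0,0,0,0.04,20]
    - [0,0,0,0,0,0.04,20]
    - [0,0,0,0,0,0,20]

```text
t: 16.75
tool_pos: [0.5031, -0.1308, 0.1231]
ee_rot: [0.0, 0.999, -0.051, 0.0]
wrist_force: [1.0, 0.7, 1.7]
width: 0.0354
finger_force: 30.0
```

```bash
python3 -c "from h import *;st()"
```

```text
t 16.75 pos [ 0.5031 -0.1308  0.1231] yaw y-axis -1.673 zax [ 0. -0. -1.] F [0.98 0.68 1.66] T [ 0.324 -0.062  0.309] w 0.0354 grip 30.0 q [-0.13  0.53  0.38  1.99 -0.31  0.67 -1.23]
```

The torque is clearly rising. One more 0.08 rad to reach about 0.4 Nm.

Request:
servo_tool:
  increments:
    - [0,0,0,0,0,0.04,20]
    - [0,0,0,0,0,0.04,20]
    - [0,0,0,0,0,0,20]

```text
t: 17.05
tool_pos: [0.5031, -0.1308, 0.1231]
ee_rot: [0.0, 0.996, -0.091, 0.0]
wrist_force: [0.6, 2.1, 2.0]
width: 0.0356
finger_force: 30.0
```

```bash
python3 -c "from h import *;st()"; python3 w.py w11; python3 -c "from h import *;st()"
```

```text
t 17.05 pos [ 0.5031 -0.1308  0.1231] yaw y-axis -1.753 zax [ 0. -0. -1.] F [0.58 2.13 2.04] T [ 0.386 -0.033  0.409] w 0.0356 grip 30.0 q [-0.15  0.54  0.4   1.99 -0.33  0.67 -1.29]
17.1 [ 0.5031 -0.1308  0.1231] [ 0.      0.9959 -0.0907  0.    ]
t 17.1 pos [ 0.5031 -0.1308  0.1231] yaw y-axis -1.752 zax [ 0. -0. -1.] F [0.65 1.66 1.64] T [ 0.424 -0.104  0.369] w 0.0359 grip 30.0 q [-0.15  0.54  0.4   1.99 -0.33  0.67 -1.29]
```

Torque is 0.37–0.41 Nm, so the twist is about 0.33 rad and it's snug. Releasing and withdrawing.

Request:
servo_tool:
  increments:
    - [0,0,0,0,0,0,20]
    - [0,0,0,0,0,0,88]
    - [0,0,0,0,0,0,88]
    - [0,0,0,0,0,0,88]
    - [0,0,0,0,0,0,88]

```text
t: 17.6
tool_pos: [0.5029, -0.1313, 0.123]
ee_rot: [0.0, 0.996, -0.093, -0.0]
wrist_force: [-0.2, 0.5, -0.4]
width: 0.0653
finger_force: 0.0
```

Request:
servo_tool:
  increments:
    - [0,0,0,0,0,0,88]
    - [0,0,-1,0,0,0,88]
    - [0,0,-10,0,0,0,88]
    - [0,0,-30,0,0,0,88]
    - [0,0,-40,0,0,0,88]

```text
t: 18.1
tool_pos: [0.5019, -0.1308, 0.2044]
ee_rot: [0.0, 0.996, -0.093, -0.002]
wrist_force: [2.3, 0.3, -0.0]
width: 0.0883
finger_force: 0.0
```

Request:
servo_tool:
  increments:
    - [0,0,-30,0,0,0,88]
    - [0,0,0,0,0,0,88]
    - [0,0,0,0,0,0,88]
    - [0,0,0,0,0,0,88]
    - [0,0,0,0,0,0,88]

```text
t: 18.6
tool_pos: [0.5023, -0.1308, 0.2331]
ee_rot: [0.0, 0.996, -0.092, -0.001]
wrist_force: [-0.4, -0.2, -0.1]
width: 0.0882
finger_force: 0.0
```

```bash
python3 w.py w12
python3 - <<'E'
from h import *; st()
X=np.load("pics/X.npy"); z=X[...,2]; r=np.hypot(X[...,0]-.503,X[...,1]+.1303)
for lo,hi,R in((.130,.140,.04),(.1005,.109,.06)):
    m=(z>lo)&(z<hi)&(r<R); P=(X[m][:,:2]*1000).astype(np.float32)
    A=np.c_[X[m][:,:2],np.ones(m.sum())]; print(len(P),np.median(z[m]),cv2.minAreaRect(P),cv2.minEnclosingCircle(P),"tilt",np.linalg.lstsq(A,z[m],rcond=None)[0][:2].round(3))
E
```

```text
18.65 [ 0.5024 -0.1309  0.2331] [ 1.000e-04  9.957e-01 -9.250e-02 -1.000e-03]
t 18.65 pos [ 0.5024 -0.1309  0.2331] yaw y-axis -1.756 zax [-0.002  0.    -1.   ] F [-0.75 -0.34 -0.1 ] T [0.076 0.039 0.02 ] w 0.0879 grip 0.0 q [-0.23  0.37  0.49  1.92 -0.22  0.91 -1.38]
3394 0.13545445780537207 ((503.4140319824219, -130.27027893066406), (47.98014831542969, 36.185546875), 8.647412300109863) ((503.49554443359375, -130.341552734375), 28.087875366210938) tilt [-0.016  0.005]
8864 0.10483151547238267 ((503.4569091796875, -130.30859375), (98.83023834228516, 99.64073181152344), 34.39476013183594) ((503.1515197753906, -130.11953735351562), 50.15180587768555) tilt [-0.001 -0.   ]
```

View pics/w12.png

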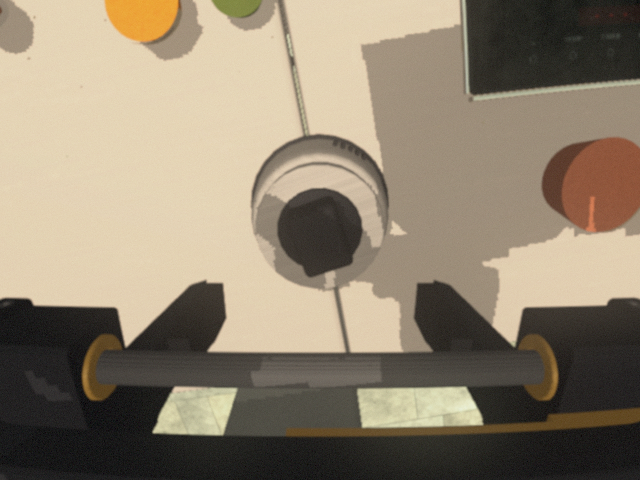

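The lid is level and centred, 48×36 mm knob seen at (320,225). Its height 0.0805 is at the stop, and it sprang back 0.33 rad on release, which confirms it was snug. The tub (600,190) is standing where it was. Handing in.

```bash
python3 -c "from h import *;print(manip.sign_off())"
```

```text
the job is handed in; nothing more can be done
None
```

The lid is screwed down to its stop on the mill, snug at about 0.33 rad of gasket twist, let go of and handed in at about 18.7 s; I saw no sign that the tubs or shaker had been touched.

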